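Clear the jammed drop tube of a mushroom inoculating stand (left-hand cap)

ROBOT

A 7-joint arm with a two-finger parallel gripper is mounted at the origin on the work surface. World frame = base frame: x ahead of the robot, y to its left, z up, the work surface at z = 0. Lengths are in m, angles in rad, forces in N, time in s.
With the tool pointing down it reaches from about 0.4 to 0.85 m from the base axis. Payload 4.5 kg.
Tool frame: the origin (TCP) lies at the very end of the fingers, on their centre line; the grasp point (between the pads) lies 19 mm behind it; z points along the fingers, y is the direction in which the jaws open and shut (so a half turn about z gives the same grasp; the last joint's range is limited). The gripper opens to 88 mm and grips with 3 to 60 N. Pads are 18 mm wide; open, the fingers measure 123 mm over their backs; the gripper's body (75 mm by 187 mm) begins 45 mm behind the grasp point.
Start: joints at [1.236, 0.689, -0.195, 1.565, 0.157, 0.902, -0.215], TCP at [0.225, -0.583, 0.239] pointing down, gripper open.
Joint ranges: [-3.01, 3.01], [-0.46, 2.08], [-1.47, 1.51], [0.13, 2.56], [-1, 4.14], [0.04, 2.09], [-2.66, 2.66]. Speed limits (rad/s): [2.57, 2.57, 3.14, 3.14, 3.14, 3.14, 3.14].

INTERFACE

Orientations are given as a unit quaternion [x, y, z, w].
In Python, from plant import telemetry, imaging, r gives the robot as it stands.
- The arm moves only by the shell command python3 -m creep 'ROWS' [FORCE]. ROWS is JSON, a list of rows, each a list of 5 numbers: the closure in counts, from 0 (fully open) to 255 (shut), then the shift along the tool's x, y, z in m, then the turn about the tool's z in degrees. In form: [[fingers, x, y, z, yaw], ...]. A call has 1 to 10 rows; each row is the pose to reach, as a shift and turn from the pose commanded when the call began, along the tool's axes at that moment; what a row does not reach only later rows make up. A row lasts 1/8 s, in which the tool goes at most 62.5 mm and 10.7 degrees, less where a joint would pass 70% of its speed; a pose out of reach is approached as far as the arm can. A call with a gripper value outside its range is refused whole. The fingers move at their own pace and stop on an object; FORCE is the grip in N (left out, the last holds). Time passes only in rows, so rows that repeat a pose let the fingers close. It gives the time, the measured TCP pose, the force and the opening at its end, in the units of the state.
- telemetry.get_state(): the state, without advancing time (a new reading comes with each control period).
- imaging.snapshot(name): name is "scene" or "top"; returns a dict with "image" (480x640x3 uint8, blue, green, red), "camera_matrix" (3x3 intrinsics, pixels), "R" (3x3) and "t" (3): a world point X has camera coordinates R X + t. Camera axes: x right, y down, z forward; pixel columns grow to the right and rows downward; lengths in m; the calibration is good to about 2 mm. A picture is of the moment at which its call begins. There is no depth.
- r.finish_job(): hands the job in, once; it reports no verdict.
Trained networks look in a picture, given as the dict that the camera call returned (one of the last four; its "shot" number tells which), for a name from the list of things; names that differ only in an ending like _2 or _b are one class to them, and where a whole thing is asked for, a point or a joint stands for the part that bears it (a point fixed in the world has none). Each returns a list of dicts, best first, with "score" (0 to 1); they miss things now and then, are a little off and sometimes report something else, mostly with a low value. They report only what shows in the picture. A call takes as long as a camera call. They do not tell look-alikes from the thing itself.
- imaging.boxes_of(picture, target): "rect" ([left, top, right, bottom] in pixels, round what is visible of it).
- imaging.trace(picture, target): "pixels" (480x640 bool, what is visible of it) and "rect" ([left, top, right, bottom] in pixels, round what is visible of it).
- imaging.place_of(picture, target): "location" ([row, column] in pixels: a listed point, or the origin of a listed thing).
The state is a dict: "clock": time; "q": joint angles; "qd": joint speeds; "joint_torque": joint torques, N m; "tool_pos": TCP position; "eef_rot": TCP orientation; "contact_force": force on the tool from outside, world axes, zero at the start; "moment": the same for the moment, N m; "opening": opening from 0.0 (shut) to 1.0 (fully open).
Only numpy, scipy, OpenCV 4.12 (cv2) and the standard library are available. Lean on these libraries where they do the work, as an engineer would, in place of code of your own. Each camera call takes 0.05 s, during which the arm holds its last target.

TASK

A wooden plug is jammed in the drop tube of the inoculating stand. Unscrew the tube's winged cap, which has a left-hand thread (it comes off clockwise, seen from above), and leave it in the parts tray; then take the push rod and push the plug out through the bottom of the tube into the dish, and put the rod back upright in its wooden block. Leave the other things on the bench where they are.

Things in the scene. Friction and masses are not known exactly. Their poses are not given: they have to be found in the camera images.
- stand: Fixed inoculating stand: 150 x 160 mm grey base carrying a steel catch dish (inside 114 x 104 mm along x, y; rim 28 mm above the bench), a column at its +y side (108 mm tall) and an arm holding the vertical steel drop tube, 60 to 140 mm above the bench, on the stand's axis. Origin under the middle of the base, on the bench; z up. Its yaw varies.
- tube_mouth (a point): Centre of the tube's upper mouth, 140 mm above the bench (under the cap at the start); z up along the tube. Bore 25 mm. Above a 56 mm flange, whose top is 112 mm above the bench, the tube has a coarse left-hand outside thread, 44 mm in diameter.
- tube_exit (a point): Centre of the tube's lower end, 60 mm above the bench.
- dish (a point): Centre of the catch dish's inner floor, straight below the tube, 9 mm above the bench.
- cap_wing (a point): Aluminium cap on the tube (140 g, up to 30 % more or less): round skirt 56 mm in diameter, 40 mm tall, on top a wing (bar) 50 mm long along this point's x, 14 mm thick along y (the way to pinch it), 30 mm tall. The point is on the axis in the wing, 56 mm above the cap's lower rim, 16 mm above the skirt's flat top, 14 mm below the wing's top.
- cap_rim (a point): Centre of the cap's lower rim, on the flange at the start. Left-hand thread: turning clockwise seen from above (yaw decreasing) raises it 24 mm per turn, with 2 mm of up-down play. After 2.6 rad from the tight start it is free and lifts straight off (30 mm clears the mouth); before that it cannot be pulled off. It turns easily, stays where left, and has a stop the other way.
- tray_floor (a point): Centre of the inner floor of the empty steel parts tray, 3 mm above the bench. Fixed tray, inside 144 mm along this point's x and 124 mm along y, rim 25 mm above the bench.
- plug_center (a point): Centre of the wooden plug jammed in the tube: cylinder 22 mm in diameter and 28 mm long, axis z upright at the start, its centre 80 to 90 mm above the bench. Sprung rubber lips in the tube, 73 to 89 mm above the bench, grip it; pushing it down takes about 5 to 12 N, and it drops free once its top is below the lips.
- rod_grip (a point): Push rod (150 g), standing in its block at the start. Black square grip 22 x 22 mm (faces along this point's x and y), 44 mm tall; the point is on its axis, 20 mm below its top. Below the grip a collar 32 mm in diameter, 6 mm thick, then the 14 mm round rod, 92 mm long; the tip is 122 mm below this point. With the collar on the tube's mouth the tip is 12 mm below the tube.
- rod_tip (a point): Centre of the rod's lower end; z points up along the rod to the grip.
- block_hole (a point): Centre of the mouth of the hole in the fixed wooden rod block (90 x 90 x 60 mm): hole 22 mm in diameter, mouth 60 mm above the bench, 55 mm deep. The rod stands loosely in it.
- bottle_a_mid (a point): Bystander: white culture bottle 76 mm in diameter with mushrooms growing from it, about 190 mm tall; point on its axis 60 mm up.
- bottle_b_mid (a point): Bystander: white culture bottle 76 mm in diameter, 127 mm tall; point on its axis 60 mm up.
- spare_plug_center (a point): Bystander: a spare wooden plug like the jammed one, 22 x 28 mm, standing on the bench; its centre.
- collar_mid (a point): Bystander: steel ring 54 mm in diameter, 14 mm tall, on the bench; its centre.
- spanner: Bystander: spanner 170 mm long lying on the bench; origin under its middle.
- brush: Bystander: brush 170 mm long lying on the bench; origin under its middle.
Not all that is in view belongs to the job. Leave any blue look-alike of the part that bears rod_grip alone. Leave any pink look-alike of the part that bears block_hole alone.

How it is judged:
By the outcome, as a careful person would: the job done as asked, in the order asked, and still so for the second after the job is handed in, with the robot touching nothing.
It also fails if it takes over 72 s, if anything falls off the work surface, if the arm or the gripper's body presses on something with over 40 N, if the wrist force passes 120 N, or if a joint passes its speed limit or range.

## Working session

There is one attempt and no reset: what is moved stays moved. The work goes in short steps, Python scripts to look and compute and a shell command to move; the robot and the scene stay as the last step left them, time stands still between calls to the robot, and variables do not carry over. Pictures are saved under pics/ and viewed, and the job is handed in when it is done.

```bash
ls; mkdir -p pics
cat > h.py <<'E'
import numpy as np, cv2
from plant import telemetry, imaging, r
def px2w(p,row,col,z):
    K=np.array(p["camera_matrix"]);R=np.array(p["R"]);t=np.array(p["t"])
    d=R.T@np.linalg.solve(K,[col,row,1.]);c=-R.T@t
    return c+d*(z-c[2])/d[2]
def w2px(p,X):
    v=np.array(p["camera_matrix"])@(np.array(p["R"])@np.array(X)+np.array(p["t"]));return v[:2]/v[2]
def tri(obs):
    A=[];b=[]
    for p,row,col in obs:
        R=np.array(p["R"]);t=np.array(p["t"]);d=R.T@np.linalg.solve(np.array(p["camera_matrix"]),[col,row,1.]);d/=np.linalg.norm(d);c=-R.T@t
        M=np.eye(3)-np.outer(d,d);A.append(M);b.append(M@c)
    return np.linalg.lstsq(np.vstack(A),np.hstack(b),rcond=None)[0]
def snap(n,f=None):
    p=imaging.snapshot(n)
    if f: cv2.imwrite("pics/"+f,p["image"])
    return p
E
python3 - <<'E'
from h import *
a=snap("scene","s0.png");b=snap("top","t0.png")
for p in (a,b): print(np.round(-np.array(p["R"]).T@p["t"],3))
Z=dict(tube_mouth=.14,dish=.009,cap_wing=.168,cap_rim=.112,tray_floor=.003,rod_grip=None,rod_tip=None,block_hole=.06,bottle_a_mid=.06,spare_plug_center=.014,collar_mid=.007,stand=0,spanner=0,brush=0)
for n,z in Z.items():
    for nm,p in (("scene",a),("top",b)):
        for o in imaging.place_of(p,n)[:4]:
            l=o["location"]; print(n,nm,round(o["score"],2),np.round(l,1),np.round(px2w(p,*l,z if z is not None else .12),3))
s=telemetry.get_state();print(s)
E
```

```text
pics
[ 1.129 -0.634  0.673]
[0.415 0.018 1.085]
tube_mouth scene 0.58 [235.8 279.9] [ 0.523 -0.035  0.14 ]
tube_mouth top 0.94 [240.8 310.6] [0.574 0.009 0.14 ]
dish scene 0.92 [295.1 319.2] [0.574 0.009 0.009]
dish scene 0.69 [269.4 320.5] [0.523 0.073 0.009]
dish top 0.62 [253.7 311.2] [0.569 0.007 0.009]
cap_wing scene 0.65 [280.5 453. ] [0.835 0.007 0.168]
cap_wing scene 0.62 [221.9 318.5] [0.574 0.009 0.168]
cap_wing top 0.84 [238.7 310. ] [0.573 0.011 0.168]
cap_wing top 0.47 [252.4 309.6] [0.549 0.012 0.168]
cap_rim scene 0.78 [245.8 317.9] [0.566 0.016 0.112]
cap_rim top 0.85 [247.4 307. ] [0.566 0.016 0.112]
tray_floor scene 0.91 [224.2 363.7] [0.478 0.276 0.003]
tray_floor top 0.63 [302.2 173.9] [0.477 0.282 0.003]
rod_grip scene 0.9 [308.8 137. ] [ 0.478 -0.301  0.12 ]
rod_grip scene 0.74 [296.9  93.4] [ 0.401 -0.327  0.12 ]
rod_grip scene 0.34 [366.8 353.3] [ 0.801 -0.186  0.12 ]
rod_grip top 0.78 [280.8 486.4] [ 0.499 -0.308  0.12 ]
rod_grip top 0.55 [334.1 502.4] [ 0.404 -0.33   0.12 ]
rod_grip top 0.23 [254.6 307.2] [0.552 0.016 0.12 ]
rod_tip scene 0.59 [352.1 108.3] 
[... 1037 characters left out ...]
324  0.   ]
{'clock': 1.5, 'q': array([ 1.23580226,  0.6891159 , -0.19461628,  1.56528875,  0.15726775,
        0.90245341, -0.21507683]), 'qd': array([-0.00126188,  0.00074338, -0.00110472,  0.00085859, -0.00043166,
        0.00194576,  0.00033339]), 'joint_torque': array([-9.65228865e-04, -5.27482188e+01, -1.26737013e+00, -1.53744847e+01,
       -5.19074779e-02, -7.60669172e-04,  6.65773791e-05]), 'tool_pos': array([ 0.22536432, -0.58299738,  0.2387362 ]), 'eef_rot': array([9.83043616e-01, 1.83371877e-01, 3.89396661e-05, 4.93503171e-05]), 'contact_force': array([ 0.48095941, -0.27907976,  0.47099969]), 'moment': array([ 0.01821059, -0.02315433, -0.04298483]), 'opening': 1.0006869343881313}
```

View pics.

View pics/s0.png

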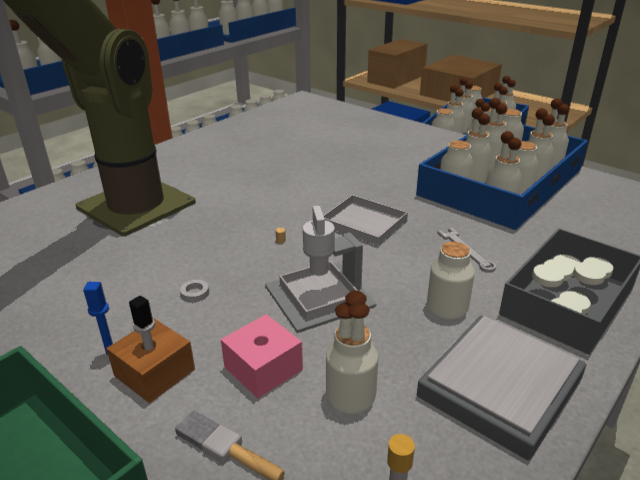

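View pics/t0.png

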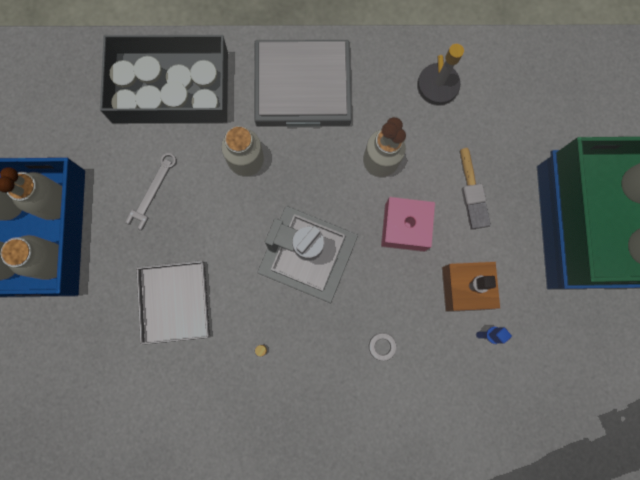

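Run:
```python
import cv2
a=cv2.imread("pics/s0.png");b=cv2.imread("pics/t0.png")
c=cv2.resize(b[200:300,255:355],(400,400),interpolation=3);d=cv2.resize(a[190:310,260:380],(400,400),interpolation=3)
import numpy as np
cv2.imwrite("pics/c1.png",np.hstack([c,d]))
c=cv2.resize(b[200:360,390:530],None,fx=2.8,fy=2.8,interpolation=3)[:440];d=cv2.resize(a[260:420,60:180],None,fx=2.75,fy=2.75,interpolation=3)[:440]
cv2.imwrite("pics/c2.png",np.hstack([c,d]))
```

```text
(no output)
```

View pics/c1.png

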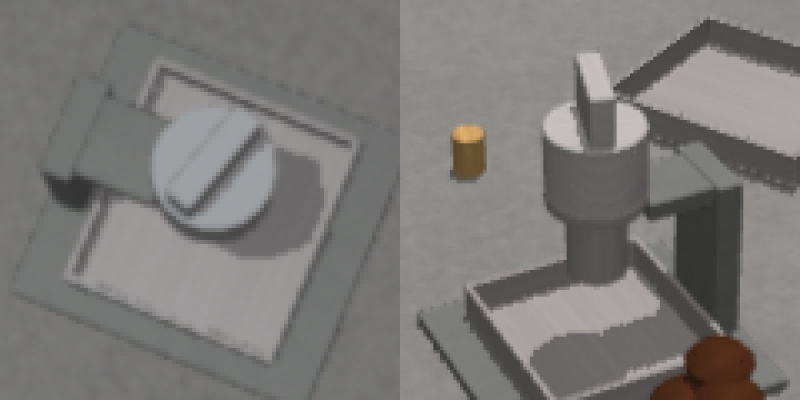

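View pics/c2.png

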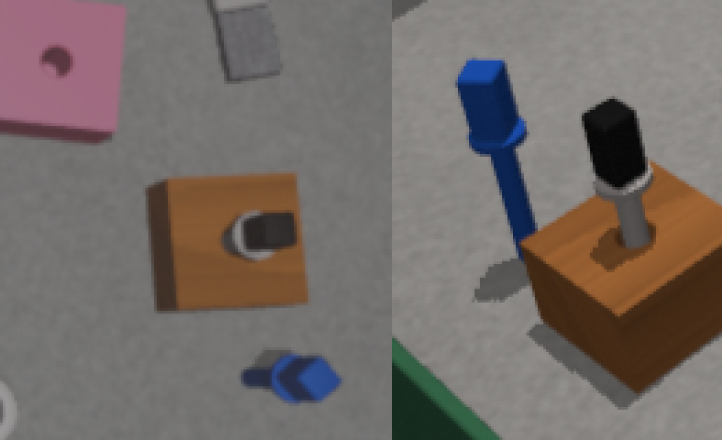

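Run:
```python
import cv2,numpy as np
a=cv2.imread("pics/s0.png");b=cv2.imread("pics/t0.png")
c=cv2.resize(b[220:260,288:328],(400,400),interpolation=cv2.INTER_CUBIC);d=cv2.resize(a[203:243,298:338],(400,400),interpolation=cv2.INTER_CUBIC)
o=np.hstack([c,d]); o=cv2.convertScaleAbs(o,alpha=1.8,beta=-110); cv2.imwrite("pics/c3.png",o)
```

```text
(no output)
```

View pics/c3.png

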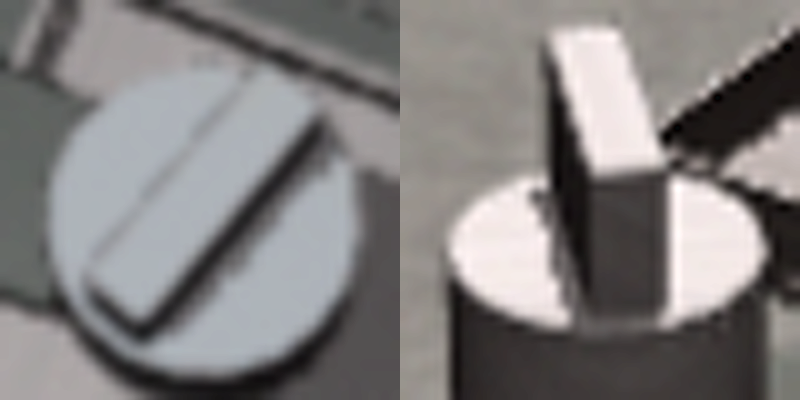

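Run:
```python
from h import *
a=snap("scene");b=snap("top")
T=np.array([(90,275),(145,325),(320,115),(250,75)])/10+[288,220]
S=np.array([(155,35),(215,25),(265,160),(195,180)])/10+[298,203]
for p,Q in((b,T),(a,S)):
    P=np.array([px2w(p,q[1],q[0],.182)[:2] for q in Q]);print(np.round(P,4),P.mean(0))
    print([np.round([np.linalg.norm(d)*1e3,np.degrees(np.arctan2(d[1],d[0]))],1) for d in (P[1]-P[0],P[2]-P[1],P[3]-P[2],P[0]-P[3])])
for n in("rod_grip","rod_tip","block_hole","rod_grip"):
    for p in(a,b):
        print(n,[(round(o["score"],2),np.round(o["location"],1)) for o in imaging.place_of(p,n)])
print(np.round(px2w(a,308.8,137,.127),4),np.round(px2w(b,280.8,486.4,.127),4),tri([(a,308.8,137),(b,280.8,486.4)]))
A=a["image"];B=b["image"]
c=cv2.resize(B[255:315,440:500],(400,400),interpolation=cv2.INTER_CUBIC);d=cv2.resize(A[290:350,110:170],(400,400),interpolation=cv2.INTER_CUBIC)
cv2.imwrite("pics/c4.png",cv2.convertScaleAbs(np.hstack([c,d]),alpha=1.8,beta=0))
print(telemetry.get_state()["clock"])
```

```text
[[ 0.5555  0.033 ]
 [ 0.5468  0.0238]
 [ 0.5826 -0.0065]
 [ 0.5897  0.0053]] [0.56863288 0.01390077]
[array([  12.7, -133.3]), array([ 46.9, -40.3]), array([13.8, 59. ]), array([ 44., 141.])]
[[ 0.549   0.025 ]
 [ 0.5547  0.0344]
 [ 0.5913  0.0044]
 [ 0.5866 -0.0081]] [0.57039087 0.01394976]
[array([11. , 58.7]), array([ 47.4, -39.3]), array([  13.4, -110.7]), array([ 50.1, 138.6])]
rod_grip [(0.83, array([294.5,  92.1])), (0.7, array([310.3, 137.7]))]
rod_grip [(0.86, array([278.6, 487.8])), (0.73, array([333.2, 500.9]))]
rod_tip [(0.56, array([353.9, 109.9]))]
rod_tip [(0.6, array([337.1, 480.1]))]
block_hole [(0.64, array([337.7, 262. ])), (0.55, array([345.7, 150.4])), (0.17, array([244.2, 317.3]))]
block_hole [(0.87, array([280.4, 473. ])), (0.67, array([222.1, 411.3])), (0.53, array([303. , 175.7])), (0.19, array([247. , 306.8]))]
rod_grip [(0.83, array([294.5,  92.1])), (0.7, array([310.3, 137.7]))]
rod_grip [(0.86, array([278.6, 487.8])), (0.73, array([333.2, 500.9]))]
[ 0.4862 -0.3048  0.127 ] [ 0.4988 -0.3053  0.127 ] [ 0.49630909 -0.30617481  0.13310978]
2.0
```

View pics/c4.png

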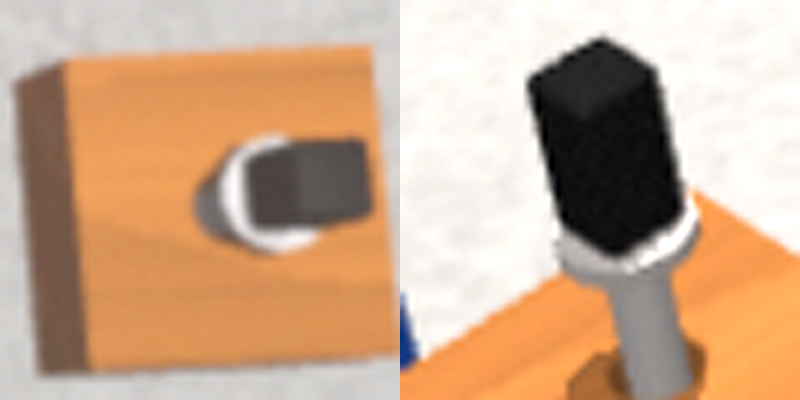

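Run:
```python
from h import *
a=snap("scene");b=snap("top")
print(px2w(b,242,308.5,.152),px2w(a,227.7,318.7,.152))
import pickle;pickle.dump({k:{x:np.array(p[x]) for x in("camera_matrix","R","t")} for k,p in(("scene",a),("top",b))},open("cal.pkl","wb"))
# rod: grip top centre & collar centre
g=[(b,255+180/6.667,440+333/6.667),(a,290+80/6.667,110+(597-400)/6.667)]
for p,r_,c in g: print("griptop",px2w(p,r_,c,.147))
print(tri(g))
g=[(b,255+193/6.667,440+270/6.667),(a,290+245/6.667,110+(627-400)/6.667)]
for p,r_,c in g: print("collar",px2w(p,r_,c,.1))
print(tri(g))
print([px2w(b,255+y/6.667,440+x/6.667,.06)[:2].round(4) for x,y in ((65,62),(372,47),(400,355),(90,372))])
q=[px2w(b,255+y/6.667,440+x/6.667,.147)[:2] for x,y in ((302,143),(362,138),(372,208),(306,220))]
print(np.round(q,4));print([np.degrees(np.arctan2(*(q[i]-q[j])[::-1])).round(1) for i,j in((0,1),(1,2),(3,2),(0,3))])
```

```text
[0.56964741 0.01321078 0.152     ] [0.56993671 0.01412027 0.152     ]
griptop [ 0.49483729 -0.30467426  0.147     ]
griptop [ 0.49937799 -0.3052739   0.147     ]
[ 0.49566259 -0.30453237  0.14467664]
collar [ 0.49549771 -0.30304295  0.1       ]
collar [ 0.49862336 -0.30647446  0.1       ]
[ 0.49551585 -0.30441301  0.09686706]
[array([ 0.5376, -0.2589]), array([ 0.5406, -0.3486]), array([ 0.4518, -0.3505]), array([ 0.4485, -0.261 ])]
[[ 0.5047 -0.2971]
 [ 0.5058 -0.3131]
 [ 0.4873 -0.3145]
 [ 0.4844 -0.2968]]
[np.float64(93.9), np.float64(4.2), np.float64(99.2), np.float64(-0.8)]
```

```bash
python3 -m creep '[[0,0.5365,-0.4324,-0.03,-119.5],[0,0.5365,-0.4324,-0.03,-119.5],[0,0.5365,-0.4324,-0.03,-119.5],[0,0.5365,-0.4324,-0.03,-119.5],[0,0.5365,-0.4324,-0.03,-119.5],[0,0.5365,-0.4324,-0.03,-119.5],[0,0.5365,-0.4324,-0.03,-119.5],[0,0.5365,-0.4324,-0.03,-119.5],[0,0.5365,-0.4324,-0.03,-119.5],[0,0.5365,-0.4324,-0.03,-119.5]]' 20; python3 -c "
from h import *;print(telemetry.get_state()['q'])"
```

```text
clock: 3.35
tool_pos: [0.5385, -0.0407, 0.2662]
eef_rot: [0.431, 0.902, -0.0, 0.0]
contact_force: [1.5, -0.7, -0.0]
opening: 0.999
[ 0.4161001   0.61490363 -0.70925632  1.7741751   0.48686097  0.93483323
  0.17880724]
```

```bash
cat >> h.py <<'E'
def go(x,y,z,yaw=None):
    """print row deltas to world TCP pose; yaw=desired tool y-axis angle (mod 180) deg"""
    from scipy.spatial.transform import Rotation as Ro
    s=telemetry.get_state();M=Ro.from_quat(s["eef_rot"]).as_matrix()
    d=M.T@(np.array([x,y,z])-s["tool_pos"])
    cur=np.degrees(np.arctan2(M[1,1],M[0,1]))
    t=0 if yaw is None else (cur-yaw+90)%180-90
    print("clock %.2f pos %s yaw_y %.2f q %s F %s open %.3f"%(s["clock"],np.round(s["tool_pos"],4),cur,np.round(s["q"],2),np.round(s["contact_force"],1),s["opening"]));print("ROW dx %.4f dy %.4f dz %.4f turn %.2f"%(*d,t))
E
python3 -m creep '[[0,0,0,0,0],[0,0,0,0,0]]';python3 -c "
from h import *;go(.5698,.0137,.235,50.6)"
```

```text
clock: 3.6
tool_pos: [0.5372, -0.0429, 0.2656]
eef_rot: [0.434, 0.901, -0.001, -0.0]
contact_force: [-0.3, -0.8, -0.8]
opening: 1.0
clock 3.60 pos [ 0.5372 -0.0429  0.2656] yaw_y 38.51 q [ 0.42  0.61 -0.71  1.78  0.49  0.93  0.18] F [-0.3 -0.8 -0.8] open 1.000
ROW dx 0.0240 dy 0.0608 dz 0.0305 turn -12.09
```

```bash
python3 -m creep '[[0,0.024,0.0608,0.0305,-12.1],[0,0.024,0.0608,0.0305,-12.1],[0,0.024,0.0608,0.0305,-12.1],[0,0.024,0.0608,0.0305,-12.1]]';python3 -c "
from h import *;go(.5698,.0137,.156,50.6)"
```

```text
clock: 4.1
tool_pos: [0.5697, 0.012, 0.2357]
eef_rot: [0.338, 0.941, -0.001, 0.0]
contact_force: [-0.1, -0.1, 0.8]
opening: 1.001
clock 4.10 pos [0.5697 0.012  0.2357] yaw_y 50.44 q [ 0.31  0.7  -0.73  1.72  0.56  0.94  0.24] F [-0.1 -0.1  0.8] open 1.001
ROW dx 0.0011 dy 0.0015 dz 0.0797 turn -0.16
```

```bash
python3 -m creep '[[0,0.001,0.001,0.04,0],[0,0.001,0.001,0.08,0],[0,0.001,0.001,0.08,0],[0,0.001,0.001,0.08,0]]';python3 -c "
from h import *;go(.5698,.0137,.156,50.6);snap('scene','s1.png')"
```

```text
clock: 4.6
tool_pos: [0.5708, 0.0153, 0.157]
eef_rot: [0.337, 0.941, 0.0, 0.001]
contact_force: [-0.0, 0.4, 0.1]
opening: 1.0
clock 4.60 pos [0.5708 0.0153 0.157 ] yaw_y 50.58 q [ 0.26  0.8  -0.65  1.8   0.67  0.78  0.14] F [-0.   0.4  0.1] open 1.000
ROW dx -0.0003 dy -0.0019 dz 0.0010 turn -0.02
```

View pics/s1.png

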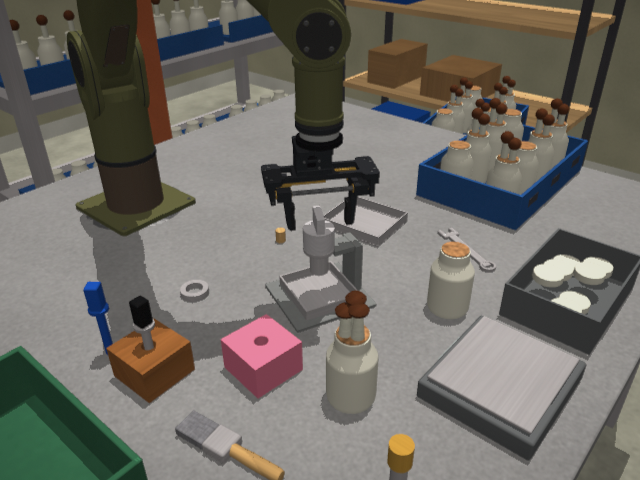

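Fingers straddle the wing (about (318,218)) evenly. Close.

```bash
python3 -m creep '[[255,0,-0.0015,0,0],[255,0,-0.0015,0,0],[255,0,-0.0015,0,0],[255,0,-0.0015,0,0],[255,0,-0.0015,0,0],[255,0,-0.0015,0,0],[255,0,-0.0015,0,0]]' 25;python3 -c "
from h import *;go(.5698,.0137,.156,50.6)"
```

```text
clock: 5.52
tool_pos: [0.569, 0.0147, 0.1553]
eef_rot: [0.337, 0.942, -0.0, -0.0]
contact_force: [0.6, -0.2, -0.0]
opening: 0.231
clock 5.53 pos [0.569  0.0147 0.1553] yaw_y 50.67 q [ 0.27  0.8  -0.65  1.8   0.67  0.78  0.14] F [ 0.6 -0.2 -0. ] open 0.231
ROW dx -0.0012 dy -0.0003 dz -0.0007 turn 0.07
```

```bash
python3 -m creep '[[255,0,0,0,0],[255,0,0,0,0],[255,0,0,0,0]]' 25
```

```text
clock: 5.9
tool_pos: [0.569, 0.0146, 0.1554]
eef_rot: [0.337, 0.942, -0.0, -0.0]
contact_force: [-0.3, 0.2, 0.2]
opening: 0.159
```

Gripped at 14 mm. Start turning clockwise, rising 0.667 mm per 10°.

```bash
python3 -m creep '[[255,0,0,-0.0007,10],[255,0,0,-0.0013,20],[255,0,0,-0.002,30],[255,0,0,-0.0027,40],[255,0,0,-0.0033,50],[255,0,0,-0.0033,50]]';python3 -c "
from h import *;go(.5698,.0137,.156)"
```

```text
clock: 6.65
tool_pos: [0.5689, 0.0145, 0.1587]
eef_rot: [0.702, 0.712, -0.0, 0.0]
contact_force: [0.5, -0.1, -1.7]
opening: 0.159
clock 6.65 pos [0.5689 0.0145 0.1587] yaw_y 0.77 q [ 0.14  0.75 -0.42  1.81  0.45  0.68 -0.53] F [ 0.5 -0.1 -1.7] open 0.159
ROW dx -0.0008 dy 0.0009 dz 0.0027 turn 0.00
```

```bash
python3 -m creep '[[255,0,0,-0.0007,10],[255,0,0,-0.0013,20],[255,0,0,-0.002,30],[255,0,0,-0.0027,40],[255,0,0,-0.0033,50],[255,0,0,-0.0033,50]]';python3 -m creep '[[255,0,0,-0.0007,10],[255,0,0,-0.0013,20],[255,0,0,-0.002,30],[255,0,0,-0.0027,40],[255,0,0,-0.0033,50],[255,0,0,-0.004,60],[255,0,0,-0.004,60]]';python3 -c "
from h import *;go(.5698,.0137,.156)"
```

```text
clock: 7.4
tool_pos: [0.5692, 0.015, 0.1621]
eef_rot: [0.937, 0.35, 0.0, 0.0]
contact_force: [-0.4, -0.3, 2.4]
opening: 0.155
clock: 8.28
tool_pos: [0.5691, 0.0143, 0.166]
eef_rot: [0.986, -0.165, 0.0, 0.0]
contact_force: [0.5, -2.3, 1.5]
opening: 0.157
clock 8.28 pos [0.5691 0.0143 0.166 ] yaw_y -109.02 q [-0.18  0.72  0.12  1.82 -0.14  0.62 -1.88] F [ 0.5 -2.3  1.5] open 0.157
ROW dx 0.0008 dy 0.0004 dz 0.0100 turn 0.00
```

```bash
python3 -m creep '[[255,0,0,-0.003,0],[255,0,0,-0.008,0],[255,0,0,-0.015,0],[255,0,0,-0.015,0]]';python3 -c "
from h import *;go(.5698,.0137,.156)"
```

```text
clock: 8.78
tool_pos: [0.5691, 0.0153, 0.1817]
eef_rot: [0.986, -0.167, 0.0, -0.0]
contact_force: [0.4, 0.6, -1.0]
opening: 0.158
clock 8.78 pos [0.5691 0.0153 0.1817] yaw_y -109.27 q [-0.18  0.69  0.13  1.81 -0.14  0.65 -1.88] F [ 0.4  0.6 -1. ] open 0.158
ROW dx 0.0012 dy 0.0013 dz 0.0257 turn 0.00
```

```bash
python3 -m creep '[[255,0,0,-0.02,0],[255,0,0,-0.045,0],[255,0,0,-0.045,0],[255,0,0,-0.045,0]]';python3 -c "
from h import *;go(.4775,.280,.225);snap('scene','s2.png');b=snap('top','t2.png');
for o in imaging.place_of(b,'tray_floor')[:2]: print(o['score'],px2w(b,*o['location'],.003))
for n,z in (('tube_mouth',.14),('rod_grip',.127)):
  for o in imaging.place_of(b,n)[:2]: print(n,o['score'],o['location'],px2w(b,*o['location'],z))
"
```

```text
clock: 9.28
tool_pos: [0.5682, 0.015, 0.2252]
eef_rot: [0.986, -0.168, -0.001, 0.0]
contact_force: [-0.4, 0.3, -1.4]
opening: 0.152
clock 9.28 pos [0.5682 0.015  0.2252] yaw_y -109.31 q [-0.19  0.63  0.14  1.76 -0.12  0.75 -1.89] F [-0.4  0.3 -1.4] open 0.152
ROW dx -0.1733 dy -0.2201 dz 0.0004 turn 0.00
0.88 [0.47258484 0.28169219 0.003     ]
rod_grip 0.64 [278.9, 487.7] [ 0.50216871 -0.30786672  0.127     ]
rod_grip 0.61 [336.9, 499.0] [ 0.39921241 -0.32102098  0.127     ]
```

View pics/s2.png

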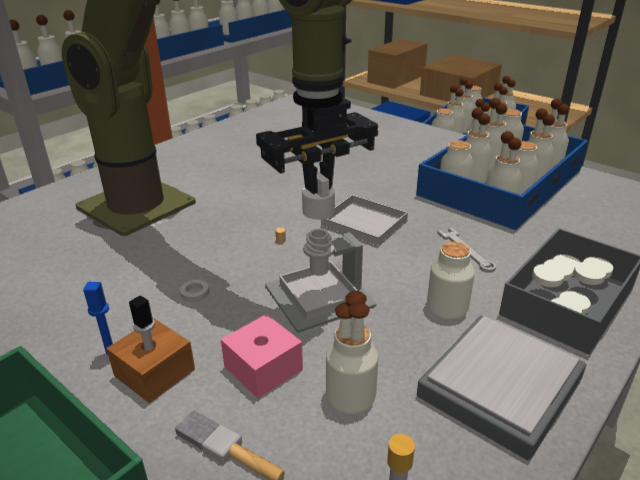

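The cap (318,200) is held clear of the bared thread (318,240). Carry it to the tray.

```bash
python3 -m creep '[[255,-0.173,-0.22,0,0],[255,-0.173,-0.22,0,0],[255,-0.173,-0.22,0,0],[255,-0.173,-0.22,0,0],[255,-0.173,-0.22,0,0],[255,-0.173,-0.22,0,0],[255,-0.173,-0.22,0,0]]';python3 -c "
from h import *;go(.4765,.280,.049)"
```

```text
clock: 10.4
tool_pos: [0.4791, 0.278, 0.2258]
eef_rot: [0.986, -0.169, 0.0, 0.001]
contact_force: [0.1, -0.2, -1.9]
opening: 0.158
clock 10.40 pos [0.4791 0.278  0.2258] yaw_y -109.43 q [-0.73  0.62  0.19  1.81 -0.17  0.73 -2.35] F [ 0.1 -0.2 -1.9] open 0.158
ROW dx -0.0032 dy -0.0013 dz 0.1768 turn 0.00
```

```bash
python3 -m creep '[[255,-0.003,-0.001,0.05,-10],[255,-0.003,-0.001,0.1,-20],[255,-0.003,-0.001,0.15,-20],[255,-0.003,-0.001,0.167,-20],[255,-0.003,-0.001,0.172,-20],[255,-0.003,-0.001,0.177,-20],[255,-0.003,-0.001,0.177,-20]]';python3 -c "
from h import *;go(.4765,.280,.0465)"
```

```text
clock: 11.28
tool_pos: [0.4769, 0.2818, 0.05]
eef_rot: [1.0, 0.006, 0.001, -0.0]
contact_force: [-0.5, -0.4, -0.1]
opening: 0.157
clock 11.28 pos [0.4769 0.2818 0.05  ] yaw_y -89.34 q [-0.64  0.89  0.04  1.92 -0.09  0.33 -2.09] F [-0.5 -0.4 -0.1] open 0.157
ROW dx -0.0004 dy 0.0018 dz 0.0035 turn 0.00
```

```bash
python3 -m creep '[[255,0,0.001,0.002,0],[255,0,0.001,0.003,0],[255,0,0.001,0.003,0]]'; python3 -m creep '[[0,0,0,0,0],[0,0,0,0,0],[0,0,0,0,0],[0,0,0,-0.03,0],[0,0,0,-0.09,0],[0,0,0,-0.15,0],[0,0,0,-0.15,0],[0,0,0,-0.15,0]]';python3 -c "
from h import *;go(.496,-.3045,.225,-87);snap('scene','s3.png')"
```

```text
clock: 11.65
tool_pos: [0.4763, 0.2805, 0.0462]
eef_rot: [1.0, 0.006, 0.0, -0.0]
contact_force: [-0.7, 0.8, -0.7]
opening: 0.159
clock: 12.65
tool_pos: [0.4757, 0.2803, 0.1957]
eef_rot: [1.0, 0.006, -0.0, 0.0]
contact_force: [-0.4, 0.2, -0.2]
opening: 0.999
clock 12.65 pos [0.4757 0.2803 0.1957] yaw_y -89.33 q [-0.66  0.65  0.08  1.84 -0.08  0.65 -2.1 ] F [-0.4  0.2 -0.2] open 0.999
ROW dx 0.0134 dy 0.5850 dz -0.0291 turn -2.33
```

View pics/s3.png

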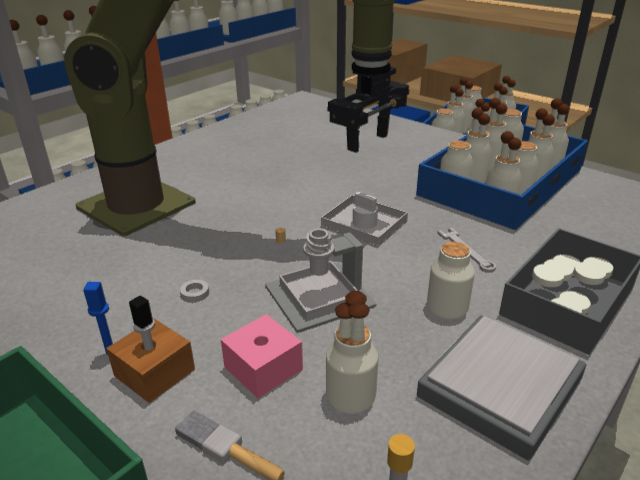

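Cap stands upright in the tray at (365,215). Now the black-gripped rod in the brown block (scene (140,312), top (485,283)); blue rod at (95,300) and pink block at (262,350) are the look-alikes (already confirmed in crop c2).

```bash
python3 -m creep '[[0,0.013,0.585,-0.035,-2.3],[0,0.013,0.585,-0.035,-2.3],[0,0.013,0.585,-0.035,-2.3],[0,0.013,0.585,-0.035,-2.3],[0,0.013,0.585,-0.035,-2.3],[0,0.013,0.585,-0.035,-2.3],[0,0.013,0.585,-0.035,-2.3],[0,0.013,0.585,-0.035,-2.3],[0,0.013,0.585,-0.035,-2.3],[0,0.013,0.585,-0.035,-2.3]]';python3 -c "
from h import *;go(.496,-.3045,.2,-87)"
```

```text
clock: 13.95
tool_pos: [0.4938, -0.3091, 0.2291]
eef_rot: [1.0, 0.023, -0.002, 0.0]
contact_force: [1.9, 1.2, 0.9]
opening: 1.001
clock 13.95 pos [ 0.4938 -0.3091  0.2291] yaw_y -87.40 q [ 0.5   0.64 -0.04  1.71  0.04  0.79 -1.08] F [1.9 1.2 0.9] open 1.001
ROW dx 0.0025 dy -0.0045 dz 0.0290 turn -0.40
```

```bash
python3 -m creep '[[0,0.0025,-0.0045,0.029,-0.4],[0,0.0025,-0.0045,0.029,-0.4],[0,0.0025,-0.0045,0.029,-0.4]]';python3 -c "
from h import *;go(.496,-.3045,.108,-87);a=snap('scene')
A=a['image'][200:380,60:220];cv2.imwrite('pics/c5.png',cv2.resize(A,None,fx=3.3,fy=3.3,interpolation=2))"
```

```text
clock: 14.32
tool_pos: [0.498, -0.2992, 0.2015]
eef_rot: [1.0, 0.03, -0.001, -0.0]
contact_force: [-0.1, -0.6, -1.0]
opening: 0.999
clock 14.32 pos [ 0.498  -0.2992  0.2015] yaw_y -86.60 q [ 0.49  0.67 -0.05  1.74  0.04  0.72 -1.09] F [-0.1 -0.6 -1. ] open 0.999
ROW dx -0.0022 dy 0.0053 dz 0.0935 turn 0.40
```

View pics/c5.png

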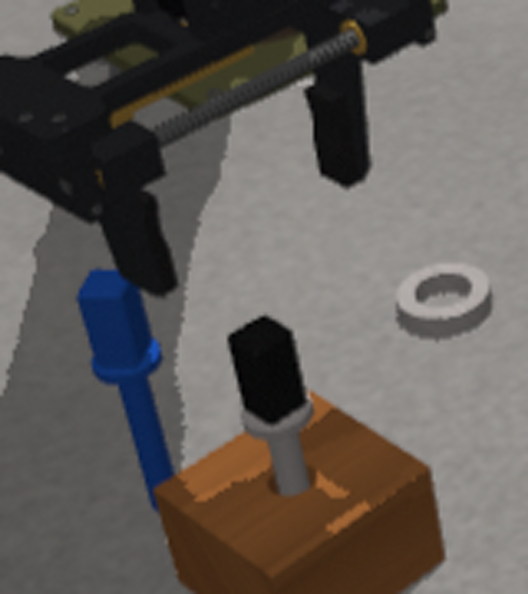

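```bash
python3 -m creep '[[0,-0.0015,0.005,0.03,0.4],[0,-0.0015,0.005,0.06,0.4],[0,-0.0015,0.005,0.085,0.4],[0,-0.0015,0.005,0.092,0.4],[0,-0.0015,0.005,0.092,0.4]]';python3 -c "
from h import *;go(.497,-.3045,.109,-87);a=snap('scene')
A=a['image'][200:380,60:220];cv2.imwrite('pics/c6.png',cv2.resize(A,None,fx=3.3,fy=3.3,interpolation=2))"
```

```text
clock: 15.0
tool_pos: [0.4974, -0.3048, 0.1106]
eef_rot: [1.0, 0.026, 0.0, 0.0]
contact_force: [-0.4, 0.6, -0.3]
opening: 1.002
clock 15.00 pos [ 0.4974 -0.3048  0.1106] yaw_y -87.02 q [ 0.49  0.81 -0.04  1.8   0.05  0.53 -1.1 ] F [-0.4  0.6 -0.3] open 1.002
ROW dx -0.0004 dy -0.0004 dz 0.0016 turn -0.02
```

View pics/c6.png

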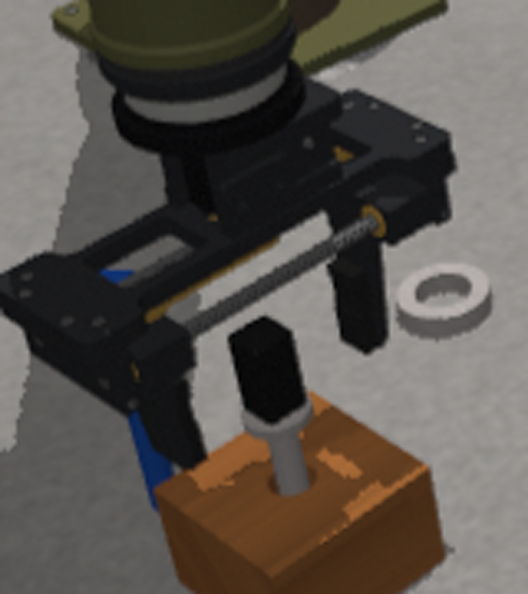

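Tip line midpoint (280,407 in crop) falls on the rod's grip bottom — aligned. Close.

```bash
python3 -m creep '[[255,0,0,0.001,0],[255,0,0,0.001,0],[255,0,0,0.001,0],[255,0,0,0.001,0],[255,0,0,0.001,0],[255,0,0,0.001,0],[255,0,0,0.001,0],[255,0,0,0.001,0],[255,0,0,0.001,0]]' 50;python3 -c "
from h import *;go(.497,-.3045,.109,-87)"
```

```text
clock: 16.18
tool_pos: [0.497, -0.3048, 0.109]
eef_rot: [1.0, 0.026, 0.0, 0.0]
contact_force: [0.0, 0.2, -0.1]
opening: 0.245
clock 16.18 pos [ 0.497  -0.3048  0.109 ] yaw_y -87.04 q [ 0.49  0.81 -0.04  1.81  0.06  0.52 -1.1 ] F [ 0.   0.2 -0.1] open 0.245
ROW dx 0.0000 dy -0.0003 dz -0.0000 turn -0.04
```

```bash
python3 -m creep '[[255,0,0,-0.02,0],[255,0,0,-0.05,0],[255,0,0,-0.08,0],[255,0,0,-0.12,0],[255,0,0,-0.16,0],[255,0,0,-0.175,0],[255,0,0,-0.175,0]]';python3 -c "
from h import *;go(.5698,.0137,.284);a=snap('scene','s4.png');b=snap('top','t4.png')
for n in ('rod_tip','tube_mouth','tube_exit','rod_grip'):
  for nm,p in (('s',a),('t',b)):
    for o in imaging.place_of(p,n)[:3]:print(n,nm,round(o['score'],2),np.round(o['location'],1),px2w(p,*o['location'],dict(rod_tip=.179,tube_mouth=.14,tube_exit=.06,rod_grip=.302)[n]).round(4))"
```

```text
clock: 17.05
tool_pos: [0.497, -0.3048, 0.2841]
eef_rot: [1.0, 0.026, 0.0, 0.0]
contact_force: [-0.5, 0.0, -2.1]
opening: 0.246
clock 17.05 pos [ 0.497  -0.3048  0.2841] yaw_y -87.04 q [ 0.5   0.58 -0.05  1.65  0.03  0.92 -1.08] F [-0.5  0.  -2.1] open 0.246
ROW dx 0.0891 dy -0.3143 dz -0.0000 turn 0.00
rod_tip s 0.93 [282.5 132.5] [ 0.492  -0.3055  0.179 ]
rod_tip s 0.61 [350.5 112.4] [ 0.5928 -0.4028  0.179 ]
rod_tip t 0.83 [336.1 478.8] [ 0.402  -0.2687  0.179 ]
tube_mouth s 0.86 [232.1 316.9] [0.5643 0.0157 0.14  ]
tube_mouth t 0.76 [243.4 309.9] [0.5691 0.0107 0.14  ]
tube_exit s 0.89 [271.6 318.2] [0.5705 0.0111 0.06  ]
tube_exit t 0.62 [245.1 308.5] [0.5788 0.0128 0.06  ]
rod_grip s 0.92 [295.6  91.5] [ 0.6372 -0.4281  0.302 ]
rod_grip s 0.65 [207.8 112.9] [ 0.4896 -0.308   0.302 ]
rod_grip t 0.57 [333.2 501.4] [ 0.4073 -0.263   0.302 ]
```

View pics/s4.png

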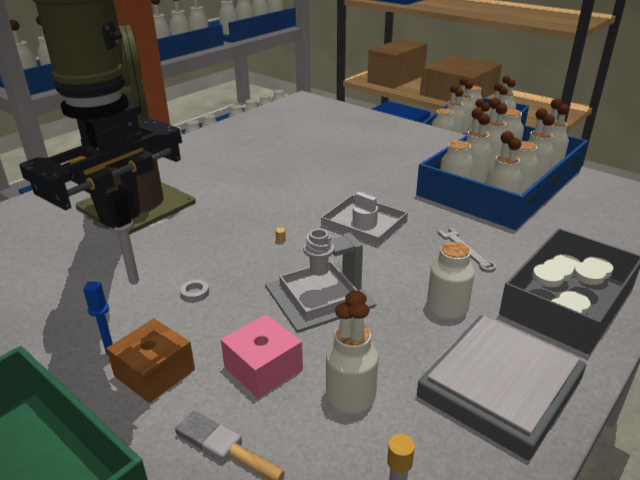

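View pics/t4.png

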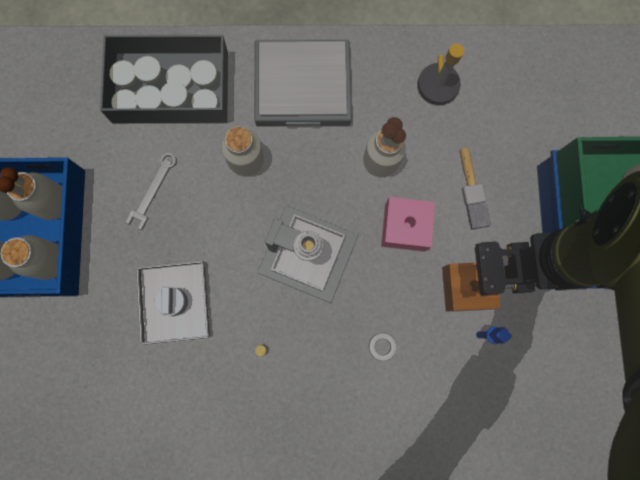

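Run:
```python
import cv2,numpy as np
a=cv2.imread("pics/s4.png");b=cv2.imread("pics/t4.png")
f=lambda I,r,c:cv2.resize(I[r:r+40,c:c+40],(400,300*4//3),interpolation=2)
o=np.vstack([np.hstack([f(b,222,288),f(a,225,298)])])
cv2.imwrite("pics/c7.png",cv2.convertScaleAbs(o,alpha=1.5,beta=-40))
f=lambda I,r,c:cv2.resize(I[r:r+40,c:c+40],(400,400),interpolation=2)
cv2.imwrite("pics/c8.png",cv2.convertScaleAbs(np.hstack([f(a,325,130),f(a,255,112)]),alpha=1.8,beta=-10))
```

```text
(no output)
```

View pics/c7.png

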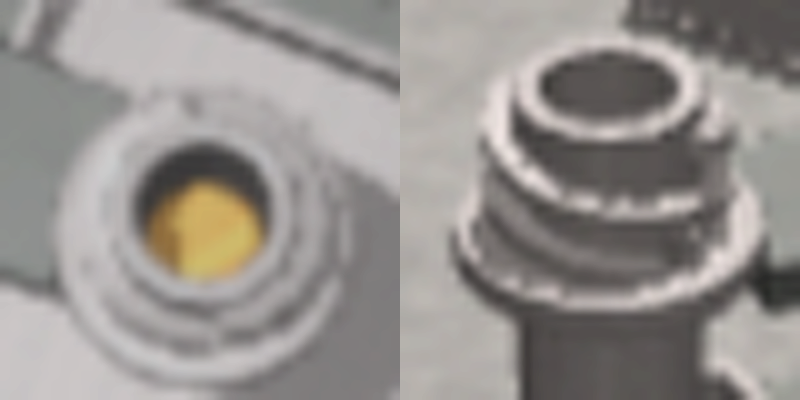

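View pics/c8.png

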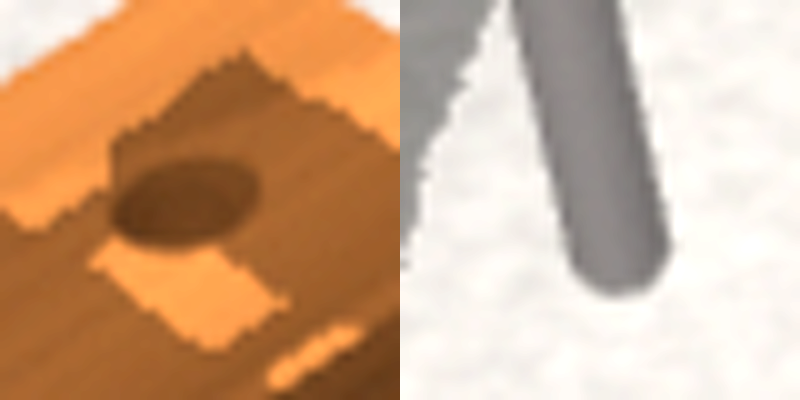

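Run:
```python
from h import *
import pickle;c=pickle.load(open("cal.pkl","rb"));a,b=c["scene"],c["top"]
print("mouth",px2w(b,243.1,308.5,.14),px2w(a,233.6,319.2,.14),tri([(b,243.1,308.5),(a,233.6,319.2)]))
print("hole",px2w(a,345.3,148.6,.06))
print("tip",px2w(a,282.1,133.9,.18),"net",px2w(a,282.5,132.5,.18))
print(w2px(a,[.497,-.3048,.18]))
```

```text
mouth [0.56965044 0.01317738 0.14      ] [0.57064322 0.01450827 0.14      ] [0.57023053 0.01374809 0.14006458]
hole [ 0.49643267 -0.30470191  0.06      ]
tip [ 0.49404026 -0.30430944  0.18      ] net [ 0.49331767 -0.30616087  0.18      ]
[134.81451056 283.05579926]
```

```bash
python3 -m creep '[[255,0.0914,-0.3143,0,0],[255,0.0914,-0.3143,0,0],[255,0.0914,-0.3143,0,0],[255,0.0914,-0.3143,0,0],[255,0.0914,-0.3143,0,0],[255,0.0914,-0.3143,0,0],[255,0.0914,-0.3143,0,0],[255,0.0914,-0.3143,0,0]]';python3 -c "
from h import *;go(.572,.0138,.256)"
```

```text
clock: 18.55
tool_pos: [0.5717, 0.0111, 0.284]
eef_rot: [1.0, 0.024, -0.0, 0.001]
contact_force: [-0.7, 0.1, -2.0]
opening: 0.243
clock 18.55 pos [0.5717 0.0111 0.284 ] yaw_y -87.23 q [-0.08  0.56 -0.03  1.68  0.02  0.9  -1.64] F [-0.7  0.1 -2. ] open 0.243
ROW dx 0.0005 dy -0.0028 dz 0.0279 turn 0.00
```

```bash
python3 -m creep '[[255,0,-0.001,0.01,0],[255,0,-0.001,0.026,0],[255,0,-0.001,0.026,0]]';python3 -c "
from h import *;go(.572,.0138,.256);a=snap('scene');cv2.imwrite('pics/c9.png',cv2.resize(a['image'][170:270,270:370],(600,600),interpolation=2));b=snap('top');cv2.imwrite('pics/c10.png',b['image'])"
```

```text
clock: 18.92
tool_pos: [0.5707, 0.0135, 0.2565]
eef_rot: [1.0, 0.025, -0.002, 0.0]
contact_force: [0.2, 0.0, -0.9]
opening: 0.247
clock 18.93 pos [0.5707 0.0135 0.2565] yaw_y -87.14 q [-0.09  0.59 -0.03  1.71  0.02  0.84 -1.65] F [ 0.2  0.  -0.9] open 0.247
ROW dx 0.0014 dy -0.0002 dz 0.0005 turn 0.00
```

View pics/c9.png

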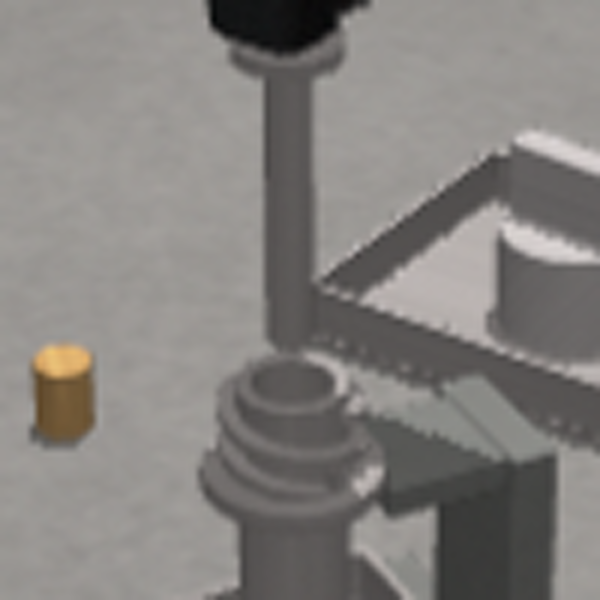

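Run:
```python
from h import *
import pickle;c=pickle.load(open("cal.pkl","rb"));a,b=c["scene"],c["top"]
f=lambda X:((w2px(a,X)-[270,170])*6).round(0)
for dx in(-.004,-.002,0,.002):print(dx,f([.5707+dx,.0135,.1525]))
print("mouth",f([.5702,.01375,.14]))
for d in (.0,.003,.006): print("tip bottom edge (camera side)",d,f([.5707-.65*d+.65*.007,.0135+.75*d-.75*.007,.1525]))
print("collar bottom",f([.5707,.0135,.2445]), "grip bottom",f([.5707,.0135,.2505]))
```

```text
-0.004 [282. 342.]
-0.002 [288. 344.]
0 [293. 346.]
0.002 [298. 349.]
mouth [292. 382.]
tip bottom edge (camera side) 0.0 [293. 359.]
tip bottom edge (camera side) 0.003 [293. 354.]
tip bottom edge (camera side) 0.006 [293. 348.]
collar bottom [290.  61.] grip bottom [290.  41.]
```

```bash
python3 -m creep '[[255,0.0015,0.0015,0,0],[255,0.0015,0.0015,0.015,0],[255,0.0015,0.0015,0.03,0],[255,0.0015,0.0015,0.041,0],[255,0.0015,0.0015,0.041,0]]';python3 -c "
from h import *;go(.572,.0125,.16);a=snap('scene');cv2.imwrite('pics/c11.png',cv2.resize(a['image'][170:320,270:370],(500,750),interpolation=2)[:600])"
```

```text
clock: 19.65
tool_pos: [0.5726, 0.0134, 0.2156]
eef_rot: [1.0, 0.026, -0.001, 0.0]
contact_force: [0.2, 0.1, -1.6]
opening: 0.244
clock 19.65 pos [0.5726 0.0134 0.2156] yaw_y -87.03 q [-0.08  0.65 -0.03  1.75  0.03  0.74 -1.65] F [ 0.2  0.1 -1.6] open 0.244
ROW dx -0.0005 dy 0.0009 dz 0.0556 turn 0.00
```

View pics/c11.png

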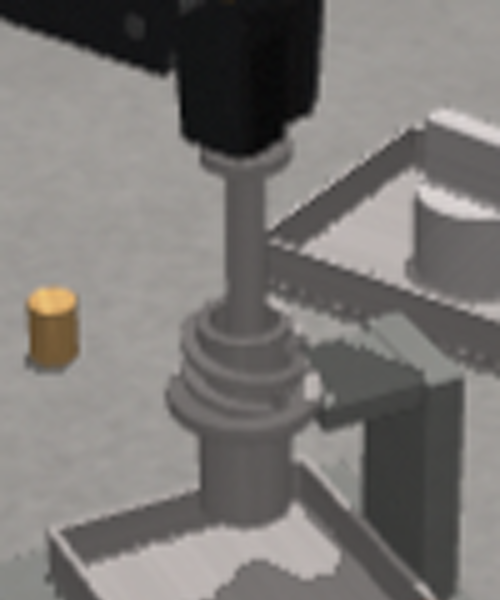

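Rod is centred in the bore (245,320), no side force. Push down.

```bash
python3 -m creep '[[255,0,0,0.006,0],[255,0,0,0.012,0],[255,0,0,0.018,0],[255,0,0,0.024,0],[255,0,0,0.030,0]]';python3 -m creep '[[255,0,0,0.006,0],[255,0,0,0.012,0],[255,0,0,0.018,0],[255,0,0,0.024,0],[255,0,0,0.026,0],[255,0,0,0.026,0],[255,0,0,0.026,0]]';python3 -c "
from h import *;go(.572,.0125,.16);a=snap('scene');cv2.imwrite('pics/c12.png',cv2.resize(a['image'][170:320,270:370],(400,600),interpolation=2))"
```

```text
clock: 20.32
tool_pos: [0.5759, 0.0136, 0.1899]
eef_rot: [1.0, 0.026, 0.003, -0.0]
contact_force: [-2.1, 0.2, 18.3]
opening: 0.244
clock: 21.2
tool_pos: [0.5737, 0.0134, 0.1611]
eef_rot: [1.0, 0.026, 0.0, 0.0]
contact_force: [0.1, -0.0, -1.0]
opening: 0.248
clock 21.20 pos [0.5737 0.0134 0.1611] yaw_y -87.04 q [-0.08  0.72 -0.03  1.8   0.04  0.62 -1.66] F [ 0.1 -0.  -1. ] open 0.248
ROW dx -0.0017 dy 0.0008 dz 0.0011 turn 0.00
```

View pics/c12.png

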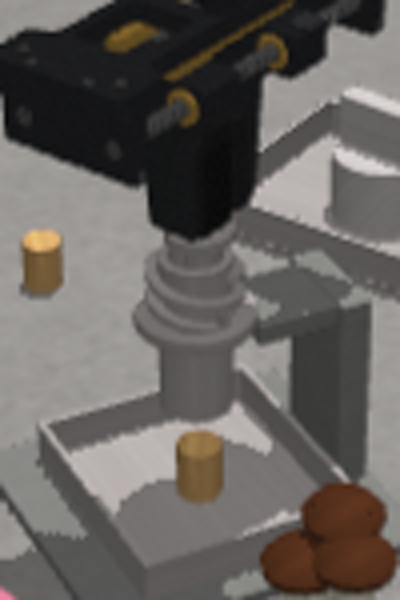

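Plug stands in the dish (200,465). Withdraw the rod.

```bash
python3 -m creep '[[255,-0.001,0,-0.02,0],[255,-0.001,0,-0.045,0],[255,-0.001,0,-0.08,0],[255,-0.001,0,-0.123,0],[255,-0.001,0,-0.123,0],[255,-0.001,0,-0.123,0]]';python3 -c "
from h import *;go(.4975,-.3045,.284,-87)"
```

```text
clock: 22.0
tool_pos: [0.5718, 0.0133, 0.2834]
eef_rot: [1.0, 0.026, -0.001, 0.0]
contact_force: [-0.7, 0.1, -2.1]
opening: 0.244
clock 22.00 pos [0.5718 0.0133 0.2834] yaw_y -87.03 q [-0.08  0.56 -0.03  1.68  0.02  0.9  -1.64] F [-0.7  0.1 -2.1] open 0.244
ROW dx -0.0907 dy 0.3136 dz -0.0005 turn -0.03
```

```bash
python3 -m creep '[[255,-0.0905,0.3136,0,0],[255,-0.0905,0.3136,0,0],[255,-0.0905,0.3136,0,0],[255,-0.0905,0.3136,0,0],[255,-0.0905,0.3136,0,0],[255,-0.0905,0.3136,0,0],[255,-0.0905,0.3136,0,0],[255,-0.0905,0.3136,0,0]]';python3 -m creep '[[255,0,0,0.04,0],[255,0,0,0.08,0],[255,0,0,0.1,0],[255,0,0,0.1,0]]';python3 -c "
from h import *;go(.4975,-.3045,.184,-87);a=snap('scene');cv2.imwrite('pics/c13.png',cv2.resize(a['image'][260:400,80:220],(600,600),interpolation=2))"
```

```text
clock: 23.0
tool_pos: [0.4991, -0.3018, 0.2832]
eef_rot: [1.0, 0.028, -0.0, -0.001]
contact_force: [0.2, 0.5, -1.8]
opening: 0.248
clock: 23.5
tool_pos: [0.4983, -0.3016, 0.1825]
eef_rot: [1.0, 0.028, -0.001, -0.001]
contact_force: [0.5, 0.4, -1.2]
opening: 0.242
clock 23.50 pos [ 0.4983 -0.3016  0.1825] yaw_y -86.83 q [ 0.49  0.7  -0.05  1.75  0.04  0.69 -1.09] F [ 0.5  0.4 -1.2] open 0.242
ROW dx -0.0010 dy 0.0028 dz -0.0015 turn 0.17
```

View pics/c13.png

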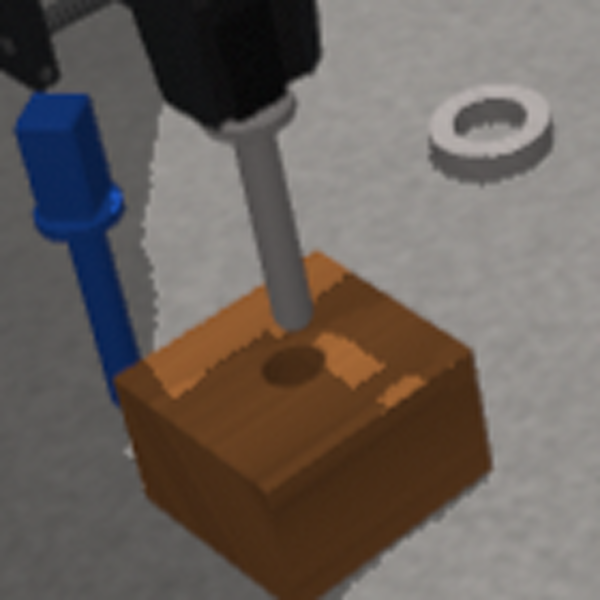

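Run:
```python
from h import *
import pickle;c=pickle.load(open("cal.pkl","rb"));a=c["scene"]
k=600/140
f=lambda X:((w2px(a,X)-[80,260])*k).round(0)
T=np.array([.4983,-.3016,.0785])
cam=-a["R"].T@a["t"];u=cam-T;u[2]=0;u/=np.linalg.norm(u)
print("tip",f(T),"edge",f(T+u*.007),"hole",f([.4964,-.3047,.06]),f([.497,-.3045,.06]))
for d in([.003,0,0],[0,.003,0],[0,0,.003]):print(d,f(T+d)-f(T))
for z in(.0785,.0805): print(px2w(a,260+318/k,80+292/k,z))
```

```text
tip [296. 325.] edge [299. 337.] hole [294. 366.] [295. 366.]
[0.003, 0, 0] [5. 3.]
[0, 0.003, 0] [ 7. -5.]
[0, 0, 0.003] [-2. -7.]
[ 0.49431029 -0.30037187  0.0785    ]
[ 0.49644447 -0.30149277  0.0805    ]
```

```bash
python3 -m creep '[[255,0.0015,0.0032,0,0],[255,0.0015,0.0032,0.006,0],[255,0.0015,0.0032,0.012,0],[255,0.0015,0.0032,0.012,0]]';python3 -c "
from h import *;go(.4998,-.3047,.109,-87);a=snap('scene');cv2.imwrite('pics/c14.png',cv2.resize(a['image'][300:370,110:180],(600,600),interpolation=2))
import numpy as np
p=telemetry.get_state()['tool_pos']
print(((w2px(a,p-[0.004,0,.104])-[110,300])*600/70).round(),((w2px(a,[.4964,-.3047,.06])-[110,300])*600/70).round())"
```

```text
clock: 24.05
tool_pos: [0.4996, -0.3074, 0.1715]
eef_rot: [1.0, 0.026, -0.001, -0.0]
contact_force: [0.3, -0.1, -1.4]
opening: 0.244
clock 24.05 pos [ 0.4996 -0.3074  0.1715] yaw_y -87.04 q [ 0.5   0.72 -0.04  1.75  0.05  0.67 -1.09] F [ 0.3 -0.1 -1.4] open 0.244
ROW dx 0.0004 dy -0.0026 dz 0.0625 turn -0.04
[308. 363.] [331. 388.]
```

View pics/c14.png

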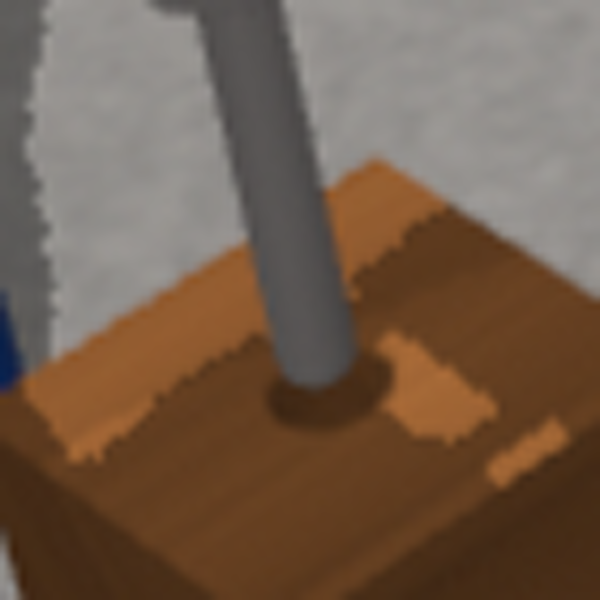

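```bash
python3 -m creep '[[255,0.0004,-0.0026,0,0],[255,0.0004,-0.0026,0,0],[255,0.0004,-0.0026,0.007,0],[255,0.0004,-0.0026,0.015,0],[255,0.0004,-0.0026,0.022,0]]';python3 -c "
from h import *;go(.4998,-.3047,.111,-87)"
```

```text
clock: 24.72
tool_pos: [0.5, -0.3049, 0.1492]
eef_rot: [1.0, 0.026, -0.0, -0.0]
contact_force: [-0.8, 0.1, -1.3]
opening: 0.243
clock 24.73 pos [ 0.5    -0.3049  0.1492] yaw_y -87.04 q [ 0.49  0.75 -0.04  1.77  0.05  0.62 -1.1 ] F [-0.8  0.1 -1.3] open 0.243
ROW dx -0.0002 dy -0.0002 dz 0.0382 turn -0.04
```

Tip is 15 mm in the hole, no resistance. Continue down.

```bash
python3 -m creep '[[255,0,0,0.01,0],[255,0,0,0.02,0],[255,0,0,0.03,0],[255,0,0,0.036,0],[255,0,0,0.036,0],[255,0,0,0.036,0]]';python3 -c "
from h import *;go(.4998,-.3047,.108,-87);a=snap('scene');cv2.imwrite('pics/c15.png',cv2.resize(a['image'][260:400,80:220],(600,600),interpolation=2))"
```

```text
clock: 25.48
tool_pos: [0.5005, -0.3052, 0.1143]
eef_rot: [1.0, 0.026, 0.0, 0.0]
contact_force: [-0.4, -0.5, -1.8]
opening: 0.245
clock 25.48 pos [ 0.5005 -0.3052  0.1143] yaw_y -87.04 q [ 0.49  0.81 -0.04  1.79  0.05  0.54 -1.1 ] F [-0.4 -0.5 -1.8] open 0.245
ROW dx -0.0007 dy -0.0005 dz 0.0063 turn -0.04
```

View pics/c15.png

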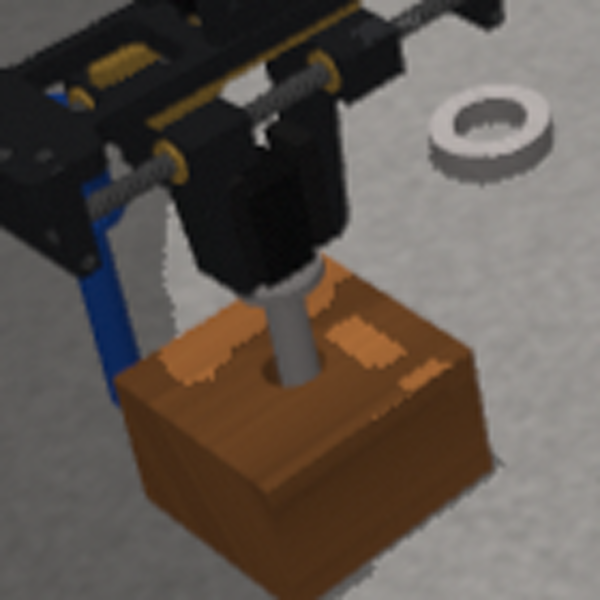

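```bash
python3 -m creep '[[255,-0.0005,0,0.002,0],[255,-0.0005,0,0.004,0],[255,-0.0005,0,0.0055,0],[255,-0.0005,0,0.0055,0]]';python3 -c "
from h import *;go(.4998,-.3047,.108,-87)"
```

```text
clock: 26.02
tool_pos: [0.5, -0.3051, 0.109]
eef_rot: [1.0, 0.026, 0.0, 0.0]
contact_force: [-0.3, 0.8, 3.5]
opening: 0.244
clock 26.02 pos [ 0.5    -0.3051  0.109 ] yaw_y -87.04 q [ 0.49  0.82 -0.04  1.8   0.06  0.53 -1.1 ] F [-0.3  0.8  3.5] open 0.244
ROW dx -0.0002 dy -0.0004 dz 0.0010 turn -0.04
```

Seated (slight upward force at TCP 0.109, as at pick-up). Release and retreat.

```bash
python3 -m creep '[[0,0,0,0,0],[0,0,0,0,0],[0,0,0,0,0],[0,0,0,0,0],[0,0,0,-0.03,0],[0,0,0,-0.08,0],[0,0,0,-0.14,0],[0,0,0,-0.16,0],[0,0,0,-0.16,0],[0,0,0,-0.16,0]]';python3 -m creep '[[0,-0.1,0.1,-0.16,0],[0,-0.1,0.2,0,0],[0,-0.1,0.25,0,0],[0,-0.1,0.25,0,0],[0,-0.1,0.25,0,0],[0,-0.1,0.25,0,0]]'; python3 -c "
from h import *;snap('scene','s5.png');snap('top','t5.png');print(telemetry.get_state()['tool_pos'])"
```

```text
clock: 27.28
tool_pos: [0.499, -0.3046, 0.2671]
eef_rot: [1.0, 0.026, -0.001, -0.001]
contact_force: [0.3, 0.4, -0.9]
opening: 0.999
clock: 28.02
tool_pos: [0.4082, -0.5634, 0.2644]
eef_rot: [1.0, 0.022, -0.003, -0.001]
contact_force: [0.7, 1.4, 0.4]
opening: 1.0
[ 0.41256304 -0.55877493  0.26626559]
```

View pics/s5.png

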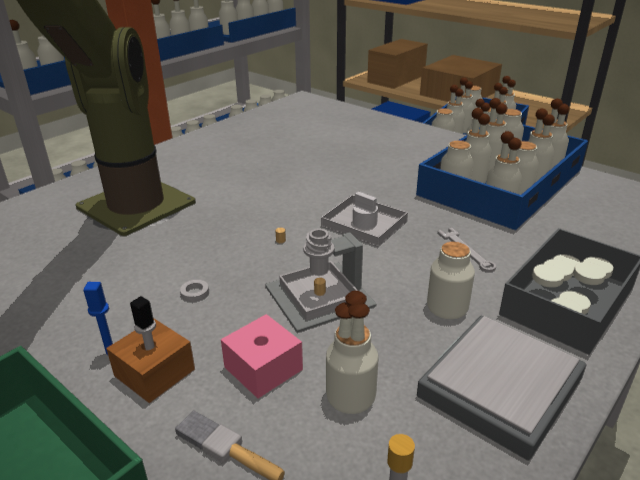

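View pics/t5.png

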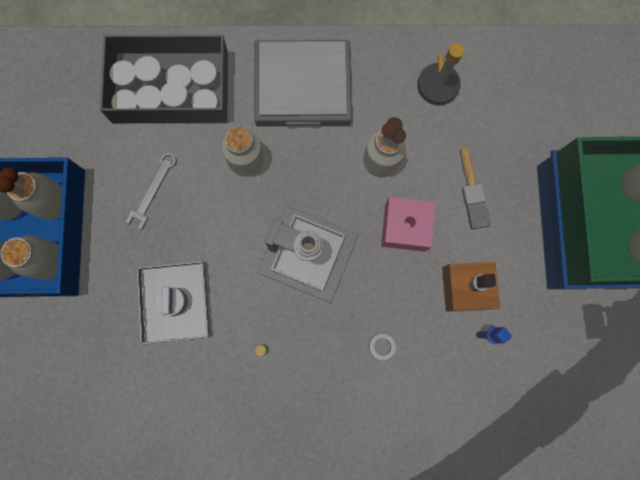

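Cap in tray (365,215), plug in dish (320,287), rod upright in the brown block (142,312), bystanders unmoved.

```bash
python3 -c "
from h import *;print(r.finish_job())"
```

```text
the job is handed in; nothing more can be done
None
```

The job is done and was handed in at about 28 s, well under the 72 s limit. The hand-in gave no verdict.

- **Cap:** I turned it about 160° clockwise while raising it with the thread, lifted it off and set it upright in the parts tray.
- **Plug:** I pushed it out with the black-gripped rod, and it landed standing in the dish. I took one force reading during the push, 18 N at the wrist, which is above the 5–12 N expected but far below the 120 N limit.
- **Rod:** It is back upright in the brown block. It met the bottom of the hole at the same height I picked it up from.

The last pictures from both cameras show all of this, with an empty tube. The other things on the bench look to be where they were; I compared them by eye only and did not measure them again. The gripper is clear of everything.

Position estimates for the tube axis and the rod differed by up to about 8 mm between the networks and my own readings. The rod tip also hung about 3 mm off the tool's centre line. I corrected for both from close-up crops before putting the rod into the tube and the block.

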